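# Load a coffee portion and hold the dispenser open

### The job

Squeeze the steel trigger of the upright grip all the way in to load a portion and let it spring back out, then press the white canister's push-top half way down with the fingertips (12 mm of its 24 mm stroke, when the dark ring on its stem is level with the collar) and keep it held there over the mug: the program finishes while still holding it down. Do not push the top to its stop, and leave the mug, jar, bowl and spoon rest standing where they are.

Things in the scene. Friction and masses are not known exactly. Their poses are not given: they have to be found in the camera images.
- base: Aluminium base bar of the dispenser, 300 mm along its y, 90 mm along its x, 18 mm high, fixed on the crate top (z = 0). Origin: centre of its underside. The grip stands at one end, the canister at the other, about 190 mm apart; which end is which changes.
- grip: Black upright grip fixed on the base bar. Origin: centre of its foot, on the bar's top; z up; the trigger is on its -x side. The post is 20 mm deep in x (-10 to +10 mm), 28 mm wide in y, its top 140 mm above the origin. At 75 mm above the trigger's hinge, post and trigger together span x = -41 to +10 mm at rest and -24 to +10 mm squeezed.
- trigger (a joint): Trigger angle, rad: 0 = at rest, leaning out; 0.22 = fully in. Steel blade 24 mm wide, 10 mm thick, 90 mm long, hinged at its lower end about the grip's y axis at x = -18 mm, 36 mm above the grip's origin; upper end free, about 124 mm up. Leans 0.24 rad out at rest, nearly parallel to the post when in. Spring: 3 N at rest to 9 N fully in, felt 75 mm from the hinge.
- trigger_pad (a point): Where to squeeze: point on the trigger's front face (away from the post), 75 mm up the blade from the hinge; moves with the trigger.
- canister: White round plastic dispenser canister, 90 mm in diameter, fixed on the base bar. Origin: centre of its foot, on the bar's top; z up. Its collar, 55 mm in diameter, ends 134 mm above the origin; a spout 18 mm thick points to its -x, ending about 100 mm out and 95 mm up, over the mug.
- pushtop (a joint): How far the push-top is pressed, m: 0 = up, 0.024 = at its bottom stop, 0.012 = half way, as wanted. It slides straight down; its spring takes 2 N to start, 5 N half way, 8 N at the stop, and returns it when let go.
- pushtop_face (a point): Centre of the push-top's flat upper face, 174 mm above the canister's origin when up; moves down with it. Cap: disc 52 mm in diameter, 14 mm thick, on a stem 32 mm in diameter; a dark ring 2 mm high round the stem stands 12 mm above the collar when the top is up.
- mug: Stainless mug, 76 mm across, 82 mm high, loose, under the spout. Origin: centre of its underside. Leave alone.
- jar: Glass coffee jar with red lid, 76 mm across, 130 mm high, loose, behind the base bar. Origin: centre of its underside. Leave alone.
- bowl: Small white ceramic bowl, 90 mm across, 45 mm high, loose, behind the base bar. Origin: centre of its underside. Leave alone.
- spoon_rest: Flat white plastic spoon rest, 110 x 70 mm, 12 mm high, loose, in front of the grip on the robot's side. Origin: centre of its underside. Leave alone.

How it is judged:
By the outcome, as a careful person would: the job done as asked, in the order asked, and still so for the second after the job is handed in, while the arm keeps its last pose, push and grip.
It also fails if it takes over 42 s, if anything falls off the work surface, if the arm or the gripper's body presses on something with over 40 N, if the wrist force passes 120 N, or if a joint passes its speed limit or range.

### The arm

A 7-joint arm with a two-finger parallel gripper is mounted at the origin on the work surface. World frame = base frame: x ahead of the robot, y to its left, z up, the work surface at z = 0. Lengths are in m, angles in rad, forces in N, time in s.
With the tool pointing down it reaches from about 0.425 to 0.875 m from the base axis. Payload 4.7 kg.
Tool frame: the origin (TCP) lies midway between the tips of the shut fingers; the grasp point (between the pads) lies 19 mm behind it; z points along the fingers, y is the line along which they close (so a half turn about z gives the same grasp; the last joint's range is limited). The gripper opens to 87 mm and grips with 3 to 60 N. Pads are 19 mm wide; open, the fingers measure 117 mm over their backs; the gripper's body (75 mm by 190 mm) begins 51 mm behind the grasp point.
Start: joints at [1.321, 0.321, -0.07, 1.45, 0.023, 1.371, -0.057], TCP at [0.169, -0.628, 0.223] pointing down, gripper open.
Joint ranges: [-2.86, 2.86], [-0.3, 2.09], [-1.38, 1.24], [0.06, 2.45], [-1.56, 4.7], [0.09, 2.05], [-2.69, 2.69]. Speed limits (rad/s): [2.57, 2.57, 3.14, 3.14, 3.14, 3.14, 3.14].

### API

Orientations are given as a rotation vector (axis times angle).
In Python, from bench import ctrl gives the robot as it stands. The module is installed in compiled form; this text tells all that it offers.
- The arm moves only by the shell command python3 -m handwheel 'ROWS' [FORCE]. ROWS is JSON, a list of rows, each a list of 7 numbers: the finger opening in m, from 0 to 0.087, then the shift along the tool's x, y, z in m, then the turn, a rotation vector about the tool's x, y, z in degrees. A call has 1 to 12 rows; each row shifts and turns the commanded pose from where the row before left it, along the tool's axes as they then stand; what a row does not reach is not made up. A row lasts 1/8 s, in which the tool goes at most 62.5 mm and 10.7 degrees, less where a joint would pass 70% of its speed; a pose out of reach is approached as far as the arm can. A call is refused whole if a number of a shift passes 0.0625 or a number of a turn 10.7, either way. A call with a gripper value outside its range is refused whole. The fingers move at their own pace and stop on an object; FORCE is the grip in N (left out, the last holds). Time passes only in rows, so rows that do not move let the fingers close. It gives the time, the measured TCP pose, the force, the opening and the grip force at its end, in the units of the state.
- ctrl.get_state(): the state, without advancing time (a new reading comes with each control period).
- ctrl.get_image(name): name is "scene" or "side" or "wrist"; returns (picture, depth): 480x640x3 uint8, blue, green, red; 480x640 float32, m along the optical axis (not along the pixel's ray), 0 where there is no reading.
- ctrl.camera_info(name): a dict with "intrinsics" (3x3 intrinsics, pixels), "R" (3x3) and "t" (3): a world point X has camera coordinates R X + t. Camera axes: x right, y down, z forward; pixel columns grow to the right and rows downward; lengths in m; the calibration is good to about 2 mm. A picture is of the moment at which its call begins: read the wrist's pose just before it. camera_info takes no time and is no camera call; for the wrist camera it gives the pose at the moment of the call.
- ctrl.close_job(): hands the job in; it is judged then, once.
The state is a dict: "time": time; "joint_positions": joint angles; "qd": joint speeds; "joint_torque": joint torques, N m; "position": TCP position; "tool_rot": TCP orientation; "ft_force": force on the tool from outside, world axes, zero at the start; "torque": the same for the moment, N m; "grip_width": opening from 0.0 (shut) to 1.0 (fully open); "grip_force": force on a finger pad.
Only numpy, scipy, OpenCV 4.12 (cv2) and the standard library are available. Lean on these libraries where they do the work, as an engineer would, in place of code of your own. Each camera call takes 0.05 s, during which the arm holds its last target. There are 200 camera calls.

## Working session

There is one attempt and no reset: what is moved stays moved. The work goes in short steps, Python scripts to look and compute and a shell command to move; the robot and the scene stay as the last step left them, time stands still between calls to the robot, and variables do not carry over. Pictures are saved under pics/ and viewed, at most 10 in all, crops included, and the job is handed in when it is done.

```bash
mkdir -p pics; python3 - <<'E'
from bench import ctrl
import cv2, numpy as np
s=ctrl.get_state(); print(s)
for n in ("scene","side"):
    i,d=ctrl.get_image(n); cv2.imwrite(f"pics/{n}0.png",i); np.save(f"pics/{n}0.npy",d); c=ctrl.camera_info(n); np.savez(f"pics/{n}0c.npz",K=c["intrinsics"],R=c["R"],t=c["t"])
    print(n, -np.array(c["R"]).T@np.array(c["t"]), np.array(c["R"])[2])
E
```

```text
{'time': 0.0, 'joint_positions': array([ 1.32110319,  0.32180124, -0.0700829 ,  1.45166114,  0.02260099,
        1.37078988, -0.0568832 ]), 'qd': array([ 7.07753142e-06,  1.15323104e-04,  2.71487754e-04, -7.19162805e-04,
       -5.48472535e-04, -4.66707865e-05, -2.22305154e-04]), 'joint_torque': array([ 9.25970890e-04, -4.91285849e+01, -4.03146856e-01, -3.12523556e+01,
       -6.40292885e-02,  4.37426870e-02,  1.65963920e-04]), 'position': array([ 0.16929216, -0.62700231,  0.22148258]), 'tool_rot': array([-3.11247135e+00, -4.12993657e-01,  5.40538455e-04]), 'ft_force': array([0.83645219, 0.8257628 , 0.16962197]), 'torque': array([-0.00435086,  0.04345169, -0.01628141]), 'grip_force': 0.0, 'grip_width': 1.0002988127403243}
scene [ 1.04663333 -0.44102833  0.74095044] [-0.54276461  0.49764173 -0.67657911]
side [ 0.30699325 -0.58005471  0.61687293] [ 0.31465782  0.74924363 -0.58277306]
```

View pics/scene0.png

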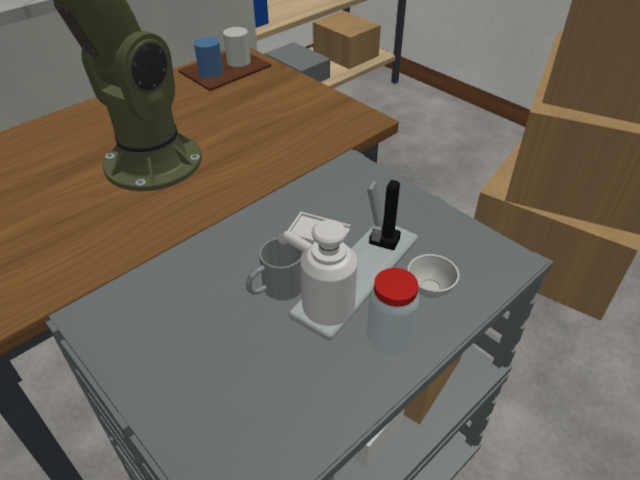

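View pics/side0.png

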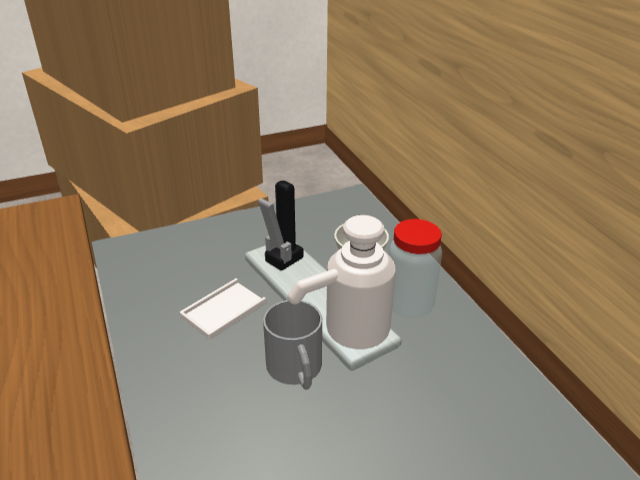

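The scene view has the grip at about (390,215), the trigger tip at (374,186), the cap at (330,229), the mug at (280,268), and the jar and bowl behind the bar. The side view has the grip top at (285,185), the trigger tip at (266,203), the cap at (363,226) and the spoon rest at (222,307). Next I'll turn these into positions.

```bash
cat > h.py <<'E'
import numpy as np, cv2
def load(n):
    c=np.load(f"pics/{n}c.npz"); return cv2.imread(f"pics/{n}.png"),np.load(f"pics/{n}.npy"),c["K"],c["R"],c["t"]
def cloud(d,K,R,t):
    v,u=np.indices(d.shape); P=np.stack([(u-K[0,2])/K[0,0]*d,(v-K[1,2])/K[1,1]*d,d],-1)
    return (P-t)@R
E
python3 - <<'E'
from h import *
np.set_printoptions(precision=4,suppress=True)
L={}
for n in("scene0","side0"):
    im,d,K,R,t=load(n); W=cloud(d,K,R,t); L[n]=(im,W,d)
    pts={"scene0":[(330,229),(392,184),(374,188),(396,285),(350,300),(250,350),(375,275)],"side0":[(363,226),(285,185),(266,205),(417,232),(350,400),(222,307)]}[n]
    for p in pts: print(n,p,W[p[1],p[0]])
# bar top: z~0.018
for n in L:
    im,W,d=L[n]; z=W[...,2]; m=(d>0)&(abs(z-0.018)<0.004)&(W[...,0]>0.3)&(W[...,0]<0.9)
    box=np.zeros_like(m)
    if n=="scene0": box[215:335,288:420]=1
    else: box[235:365,240:405]=1
    m&=box; q=W[m]; print(n,len(q),np.median(z[m]))
    r=cv2.minAreaRect((q[:,:2]*1000).astype(np.float32)); print(r)
    # cap top & grip top
    for nm,lo,hi,bb in (("cap",.186,.198,(215,262,310,350) if n=="scene0" else (212,250,340,390)),("griptop",.150,.165,(175,215,384,402) if n=="scene0" else (178,215,274,298)),("trig",.05,.15,(180,240,366,386) if n=="scene0" else (196,262,258,285))):
        mm=np.zeros_like(m); mm[bb[0]:bb[1],bb[2]:bb[3]]=1
        mm&=(z>lo)&(z<hi)&(d>0)
        if nm=="trig": mm&=(im.max(-1)>60)
        q=W[mm]; print(nm,len(q),np.median(q,0),q.min(0),q.max(0))
        if nm!="trig": print(cv2.minEnclosingCircle((q[:,:2]*1000).astype(np.float32)),np.percentile(q[:,2],[5,50,95]))
E
```

```text
scene0 (330, 229) [ 0.6058 -0.0142  0.1912]
scene0 (392, 184) [0.569  0.1693 0.1584]
scene0 (374, 188) [0.5364 0.1609 0.136 ]
scene0 (396, 285) [0.714  0.0179 0.1306]
scene0 (350, 300) [ 0.6477 -0.0089  0.0623]
scene0 (250, 350) [ 0.5754 -0.1623  0.0006]
scene0 (375, 275) [0.6119 0.0924 0.0195]
side0 (363, 226) [ 0.6046 -0.0169  0.1913]
side0 (285, 185) [0.5693 0.1702 0.1574]
side0 (266, 205) [0.5331 0.1537 0.1406]
side0 (417, 232) [0.7104 0.021  0.1306]
side0 (350, 400) [ 0.5478 -0.1155  0.    ]
side0 (222, 307) [0.4433 0.1114 0.0076]
scene0 2549 0.017879846321525783
((579.4197387695312, 68.94624328613281), (237.8257598876953, 281.16461181640625), 42.725494384765625)
cap 661 [ 0.6073 -0.0191  0.1915] [ 0.5808 -0.0419  0.186 ] [0.6308 0.0084 0.1945]
((605.059814453125, -17.283641815185547), 26.400827407836914) [0.1877 0.1915 0.1934]
griptop 126 [0.5696 0.1694 0.1563] [0.5548 0.1578 0.1501] [0.5801 0.1863 0.1599]
((566.59765625, 172.50967407226562), 16.081287384033203) [0.1513 0.1563 0.1588]
trig 505 [0.5461 0.1547 0.0988] [0.5265 0.1434 0.0502] [0.5663 0.1848 0.1459]
side0 3103 0.018318825530871143
((585.824462890625, 66.7441635131836), (281.02447509765625, 233.20074462890625), 74.09608459472656)
cap 835 [ 0.6024 -0.022   0.1921] [ 0.5796 -0.0434  0.186 ] [0.6296 0.0055 0.1948]
((603.8170166015625, -17.4550838470459), 26.015745162963867) [0.1875 0.1921 0.1936]
griptop 172 [0.5667 0.1672 0.1564] [0.5568 0.1572 0.1502] [0.5808 0.1824 0.1605]
((567.7144775390625, 171.15823364257812), 14.257575988769531) [0.1511 0.1564 0.1592]
trig 691 [0.5406 0.1546 0.0996] [0.5245 0.1415 0.0502] [0.5628 0.1831 0.1449]
```

```bash
python3 - <<'E'
from h import *
from scipy.optimize import least_squares
np.set_printoptions(precision=4,suppress=True)
bar=[]
for n,rg in(("scene0",(180,240,362,405)),("side0",(178,262,255,300))):
    im,d,K,R,t=load(n); W=cloud(d,K,R,t); z=W[...,2]; ok=d>0
    m=ok&(abs(z-0.018)<0.003)&(np.hypot(W[...,0]-.585,W[...,1]-.0775)<.17)&(W[...,0]<.67)&(W[...,0]>.5)
    m=cv2.erode(m.astype(np.uint8),np.ones((3,3)))>0
    for th in (9,11,13):
        a=np.radians(th); X=np.array([np.cos(a),np.sin(a)]);Y=np.array([-X[1],X[0]])
        q=(W[m][:,:2]-[.5855,.0775]); print(n,th,"x ext",np.percentile(q@X,[.5,2,98,99.5]),"y",np.percentile(q@Y,[.5,2,98,99.5]))
    # bar corner estimates: x-min edge line: for y bins min x
    a=np.radians(11); X=np.array([np.cos(a),np.sin(a)]);Y=np.array([-X[1],X[0]])
    q=(W[m][:,:2]-[.5855,.0775]); qx,qy=q@X,q@Y
    for s in(-1,1):
        bb=[(y,s*np.max(s*qx[abs(qy-y)<.008])) for y in np.arange(-.13,.14,.02) if (abs(qy-y)<.008).sum()>15]
        bb=np.array([b for b in bb if abs(s*b[1]-.045)<.012]);
        if len(bb)>2: 
            f=np.polyfit(bb[:,0],bb[:,1],1); print(n,s,"edge slope deg",np.degrees(f[0]),"offset",f[1],len(bb))
    # post & trigger points
    mm=np.zeros(ok.shape,bool); mm[rg[0]:rg[1],rg[2]:rg[3]]=1
    mm&=ok&(z>.06)&(z<.17)&(np.hypot(W[...,0]-.555,W[...,1]-.168)<.06)
    g=im.max(-1)
    for nm,k in(("black",mm&(g<50)),("steel",mm&(g>70))):
        P=W[cv2.erode(k.astype(np.uint8),np.ones((2,2)))>0]
        q=P[:,:2]-[.567,.1715]
        for zl in(.07,.09,.11,.125,.14):
            s=abs(P[:,2]-zl)<.008
            if s.sum()>5: print(n,nm,zl,s.sum(),"x",np.percentile(q[s]@X,[3,50,97]),"y",np.percentile(q[s]@Y,[3,50,97]))
E
```

```text
scene0 9 x ext [-0.0474 -0.0432  0.0379  0.085 ] y [-0.1439 -0.1419  0.1423  0.1459]
scene0 11 x ext [-0.0446 -0.0423  0.0359  0.0872] y [-0.1437 -0.1421  0.1417  0.1452]
scene0 13 x ext [-0.0474 -0.0426  0.0381  0.0893] y [-0.1441 -0.1421  0.1409  0.1448]
scene0 -1 edge slope deg -0.1532677544625907 offset -0.04486848795528953 5
scene0 1 edge slope deg -0.25770883141573286 offset 0.036541944133404565 8
scene0 black 0.07 71 x [-0.0005  0.0078  0.0114] y [-0.0132 -0.0097  0.0095]
scene0 black 0.09 76 x [-0.0011  0.0074  0.0116] y [-0.013  -0.0096  0.0102]
scene0 black 0.11 74 x [-0.0007  0.008   0.0118] y [-0.0128 -0.0096  0.0104]
scene0 black 0.125 78 x [-0.0007  0.0078  0.0116] y [-0.0129 -0.0098  0.0086]
scene0 black 0.14 75 x [-0.0009  0.0084  0.0119] y [-0.0135 -0.009   0.0087]
scene0 steel 0.07 79 x [-0.0204 -0.0162 -0.007 ] y [-0.0218 -0.0121  0.0082]
scene0 steel 0.09 62 x [-0.0252 -0.0209 -0.0058] y [-0.017  -0.0112  0.0044]
scene0 steel 0.11 59 x [-0.0292 -0.0256 -0.0221] y [-0.0181 -0.0122  0.0026]
scene0 steel 0.125 69 x [-0.034  -0.0293 -0.0264] y [-0.0183 -0.013   0.0026
[... 545 characters left out ...]
1  -0.005 ]
side0 black 0.09 134 x [-0.008  -0.0026  0.011 ] y [-0.0138 -0.0101  0.003 ]
side0 black 0.11 152 x [-0.0086 -0.0037  0.0118] y [-0.0134 -0.0098  0.0048]
side0 black 0.125 166 x [-0.009  -0.0037  0.012 ] y [-0.0135 -0.01    0.0053]
side0 black 0.14 147 x [-0.009 -0.004  0.01 ] y [-0.0138 -0.01    0.0049]
side0 steel 0.07 122 x [-0.0268 -0.0206 -0.0063] y [-0.0238 -0.0132  0.0106]
side0 steel 0.09 84 x [-0.0305 -0.0257 -0.0182] y [-0.0175 -0.0138  0.    ]
side0 steel 0.11 90 x [-0.0352 -0.0311 -0.0231] y [-0.0188 -0.0145 -0.0002]
side0 steel 0.125 92 x [-0.0391 -0.0348 -0.0265] y [-0.0199 -0.0152 -0.0012]
side0 steel 0.14 108 x [-0.0414 -0.0375 -0.0296] y [-0.0204 -0.0128  0.0006]
```

```bash
python3 -m handwheel '[[0.087,0,0,-0.03,0,0,0]]'; python3 - <<'E'
from bench import ctrl
import numpy as np
from scipy.spatial.transform import Rotation as r
s=ctrl.get_state(); print(s["position"],r.from_rotvec(s["tool_rot"]).as_matrix().round(3), s["ft_force"])
E
```

```text
time: 0.22
position: [0.1688, -0.6257, 0.2493]
tool_rot: [-3.107, -0.412, 0.002]
ft_force: [-0.8, 0.3, 0.5]
grip_width: 1.003
grip_force: 0.0
[ 0.16882187 -0.62569023  0.24926235] [[ 0.965  0.261 -0.002]
 [ 0.261 -0.965  0.007]
 [-0.    -0.007 -1.   ]] [-0.75198678  0.34429838  0.54233584]
```

```bash
cat > fit.py <<'E'
from h import *
from scipy.optimize import least_squares
def sdf(p,h):
    q=abs(p)-h; return np.linalg.norm(np.maximum(q,0),axis=1)+np.minimum(q.max(1),0)
def res(v,B,S,ret=False):
    c,s=np.cos(v[2]),np.sin(v[2]); Rz=np.array([[c,-s,0],[s,c,0],[0,0,1]])
    def loc(P): return (P-[v[0],v[1],.018])@Rz
    b=sdf(loc(B)-[0,0,.07],[.010,.014,.07])
    l=loc(S)-[-.018,0,.036]; a=.24; ax=np.array([-np.sin(a),0,np.cos(a)]); nx=np.array([np.cos(a),0,np.sin(a)])
    l=np.c_[l@nx,l[:,1],l@ax]-[0,0,.045]
    return np.r_[b,sdf(l,[.005,.012,.045])]
def run(names,c0=(.568,.1715)):
    B,S=[],[]
    for n in names:
        im,d,K,R,t=load(n); W=cloud(d,K,R,t); z=W[...,2]; g=im.max(-1)
        mm=(d>0)&(z>.08)&(z<.165)&(np.hypot(W[...,0]-c0[0]+.012,W[...,1]-c0[1])<.05)
        B.append(W[mm&(g<50)]); S.append(W[mm&(g>70)])
    for nn,bb,ss in [(names,np.vstack(B),np.vstack(S))]+([] if len(names)==1 else [(names[i],B[i],S[i]) for i in range(len(names))]):
        for y0 in(0,.2,.5):
            f=least_squares(res,[*c0,y0],args=(bb,ss),loss="soft_l1",f_scale=.001,x_scale=[.001,.001,.02])
            print(nn,len(bb),len(ss),f.x.round(4),np.degrees(f.x[2]).round(1),"cost",f.cost*1e6/len(f.fun), "med",np.median(f.fun[:len(bb)]),np.median(f.fun[len(bb):]))
E
python3 - <<'E'
from fit import *
run(["scene0","side0"])
a=load("scene0")[0][170:255,350:425]; b=load("side0")[0][170:280,235:315]
a=cv2.resize(a,(360,400),interpolation=2); b=cv2.resize(b,(360,400),interpolation=2); cv2.imwrite("pics/crop1.png",np.hstack([a,b]))
E
```

```text
['scene0', 'side0'] 1342 820 [0.5685 0.1745 0.44  ] 25.2 cost 1.01730744736622 med -0.0003730982283030662 -0.0003148462356415316
['scene0', 'side0'] 1342 820 [0.5685 0.1745 0.44  ] 25.2 cost 1.0173074473662207 med -0.0003730982274022009 -0.0003148462347561513
['scene0', 'side0'] 1342 820 [0.5685 0.1745 0.44  ] 25.2 cost 1.017307447366221 med -0.0003730982277230944 -0.00031484623503382587
scene0 481 349 [0.5664 0.174  0.4305] 24.7 cost 1.2795094546291756 med -0.00014222533590648942 0.00017108944595809958
scene0 481 349 [0.5664 0.174  0.4305] 24.7 cost 1.2795094546292016 med -0.00014222499415460568 0.0001710899672274658
scene0 481 349 [0.5664 0.174  0.4305] 24.7 cost 1.2795094546291783 med -0.00014222554751494587 0.00017108944467845826
side0 861 471 [0.5692 0.1742 0.43  ] 24.6 cost 0.5861567448588707 med -1.0373860659626186e-05 0.0001491696028887296
side0 861 471 [0.5692 0.1742 0.43  ] 24.6 cost 0.5861567448579033 med -1.0373599023401348e-05 0.00014916873192213909
side0 861 471 [0.5692 0.1742 0.43  ] 24.6 cost 0.5861567448579217 med -1.0373608648093016e-05 0.00014916872638432582
```

View pics/crop1.png

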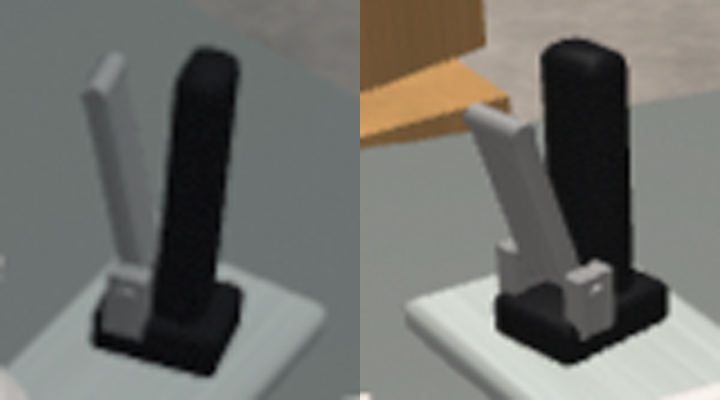

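The crop shows the grip foot and the trigger yawed relative to the bar. The fit gives a grip yaw of about 25° and an origin of about (0.568, 0.174). I'll swing round towards it at height.

```bash
python3 -m handwheel '[[0.087,0.057,-0.0025,0,0,0,-5.1],[0.087,0.057,-0.0025,0,0,0,-5.1],[0.087,0.057,-0.0025,0,0,0,-5.1],[0.087,0.057,-0.0025,0,0,0,-5.1],[0.087,0.057,-0.0025,0,0,0,-5.1],[0.087,0.057,-0.0025,0,0,0,-5.1],[0.087,0.057,-0.0025,0,0,0,-5.1],[0.087,0.057,-0.0025,0,0,0,-5.1],[0.087,0.057,-0.0025,0,0,0,-5.1],[0.087,0.057,-0.0025,0,0,0,-5.1],[0.087,0.057,-0.0025,0,0,0,-5.1],[0.087,0.057,-0.0025,0,0,0,-5.1]]'; cat > where.py <<'E'
from bench import ctrl
import numpy as np,sys
from scipy.spatial.transform import Rotation as r
np.set_printoptions(precision=4,suppress=True)
def where(tgt,yaw):
    s=ctrl.get_state(); M=r.from_rotvec(s["tool_rot"]).as_matrix(); y=np.radians(yaw)
    T=np.array([[np.sin(y),np.cos(y),0],[-np.cos(y),np.sin(y),0],[0,0,-1]])
    if T[0]@M[0]<-.5 : pass
    print("t",s["time"],"pos",s["position"],"tool y yaw",np.degrees(np.arctan2(M[1,1],M[0,1])).round(2),"tilt z",M[:,2],"ft",s["ft_force"],"w",s["grip_width"]*87,"gf",s["grip_force"])
    # T: tool y along yaw, z down, x = y cross z
    ty=np.array([np.cos(y),np.sin(y),0]); tz=np.array([0,0,-1.]); T=np.c_[np.cross(ty,tz),ty,tz]
    print("shift in tool mm",M.T@(np.array(tgt)-s["position"])*1000,"turn deg",np.degrees(r.from_matrix(M.T@T).as_rotvec()))
if __name__=="__main__": where([float(a) for a in sys.argv[1:4]],float(sys.argv[4]))
E
python3 where.py .5619 .1713 .23 25
```

```text
time: 1.72
position: [0.6259, -0.1588, 0.2519]
tool_rot: [-2.467, -1.944, 0.001]
ft_force: [0.7, -0.8, -0.6]
grip_width: 0.999
grip_force: 0.0
t 1.725 pos [ 0.6259 -0.1588  0.2519] tool y yaw -13.53 tilt z [-0.0008  0.0002 -1.    ] ft [ 0.6645 -0.8417 -0.5935] w 86.88816000998932 gf 0.0
shift in tool mm [ 306.0065 -139.4458   21.98  ] turn deg [ -0.0431  -0.0182 -38.528 ]
```

```bash
python3 -m handwheel '[[0.087,0.0485,-0.007,0,0,0,-5.5],[0.087,0.0485,-0.007,0,0,0,-5.5],[0.087,0.0485,-0.007,0,0,0,-5.5],[0.087,0.0485,-0.007,0,0,0,-5.5],[0.087,0.0485,-0.007,0,0,0,-5.5],[0.087,0.0485,-0.007,0,0,0,-5.5],[0.087,0.0485,-0.007,0,0,0,-5.5],[0.087,0,0,0,0,0,0]]'; python3 where.py .5619 .1713 .23 25
python3 - <<'E'
from bench import ctrl
import cv2,numpy as np
i,d=ctrl.get_image("wrist"); c=ctrl.camera_info("wrist")
cv2.imwrite("pics/w1.png",i); np.save("pics/w1.npy",d); np.savez("pics/w1c.npz",K=c["intrinsics"],R=c["R"],t=c["t"])
from fit import *
run(["w1"])
E
```

```text
time: 2.72
position: [0.5583, 0.1755, 0.2527]
tool_rot: [-1.679, -2.653, -0.001]
ft_force: [0.7, -1.2, 0.0]
grip_width: 0.998
grip_force: 0.0
t 2.725 pos [0.5583 0.1755 0.2527] tool y yaw 25.35 tilt z [-0.0007  0.0015 -1.    ] ft [ 0.7112 -1.1612  0.0291] w 86.85679105005265 gf 0.0
shift in tool mm [-5.3473  1.4462 22.7289] turn deg [-0.0008 -0.0949  0.3459]
['w1'] 1266 1195 [0.5702 0.1697 0.4076] 23.4 cost 1.4358114755286144 med -1.3285505865670566e-05 0.00018612720463699085
['w1'] 1266 1195 [0.5702 0.1697 0.4076] 23.4 cost 1.4358114755313234 med -1.3285505865670566e-05 0.00018612477419891003
['w1'] 1266 1195 [0.5702 0.1697 0.4076] 23.4 cost 1.4358114755305875 med -1.3285505865670566e-05 0.00018612495582073525
```

View pics/w1.png

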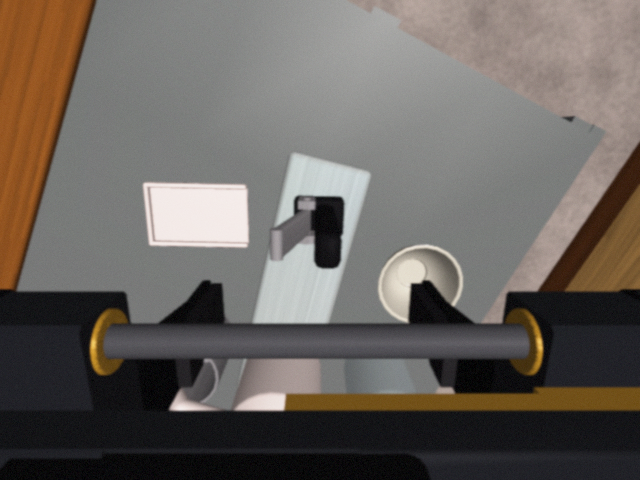

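The wrist view shows the post at about (327,235) and the trigger tip at (278,243), sitting between the fingers (inner tips near columns 215 and 415). Wrist and fixed-camera fits agree to within about 4 mm, so I'll use their mean.

```bash
python3 where.py .5581 .1672 .109 24.5
```

```text
t 2.775 pos [0.56   0.1721 0.2525] tool y yaw 25.05 tilt z [-0.0001 -0.0003 -1.    ] ft [ 1.3724 -0.3511 -1.3867] w 87.11591352572647 gf 0.0
shift in tool mm [ -3.6207  -3.7271 143.493 ] turn deg [-0.0139  0.0129  0.5519]
```

```bash
python3 -m handwheel '[[0.087,-0.0035,-0.0035,0.04,0,0,0.5],[0.087,0,0,0.04,0,0,0],[0.087,0,0,0.035,0,0,0],[0.087,0,0,0.028,0,0,0],[0.087,0,0,0,0,0,0],[0.087,0,0,0,0,0,0]]'; python3 where.py .5626 .1693 .109 24.5
```

```text
time: 3.52
position: [0.5605, 0.1648, 0.1104]
tool_rot: [1.705, 2.637, 0.001]
ft_force: [1.1, -0.0, -0.2]
grip_width: 0.997
grip_force: 0.0
t 3.525 pos [0.5605 0.1648 0.1104] tool y yaw 24.23 tilt z [ 0.0012  0.0002 -1.    ] ft [ 1.0874 -0.0158 -0.1734] w 86.76280150195468 gf 0.0
shift in tool mm [3.2495 3.7992 1.4473] turn deg [ 0.0651  0.0187 -0.2711]
```

```bash
python3 -m handwheel '[[0.087,0.002,0.004,0,0,0,0],[0.06,0,0,0,0,0,0],[0.05,0,0,0,0,0,0],[0.05,0,0,0,0,0,0],[0.05,0,0,0,0,0,0]]' 20; python3 where.py .5626 .1693 .109 24.5
python3 - <<'E'
from bench import ctrl
import cv2,numpy as np
a=ctrl.get_image("scene")[0][120:280,300:480]; b=ctrl.get_image("side")[0][130:290,200:360]
cv2.imwrite("pics/c2.png",np.hstack([cv2.resize(a,(400,360)),cv2.resize(b,(360,360))]))
E
```

```text
time: 4.15
position: [0.5611, 0.1682, 0.1095]
tool_rot: [-1.703, -2.638, 0.004]
ft_force: [-5.3, -2.7, 4.5]
grip_width: 0.636
grip_force: 3.0
t 4.15 pos [0.5611 0.1682 0.1095] tool y yaw 24.31 tilt z [-0.0026 -0.0017 -1.    ] ft [-5.2924 -2.6513  4.4707] w 55.33044928550171 gf 3.0025116066664737
shift in tool mm [0.3997 1.8634 0.4637] turn deg [-0.1766  0.0278 -0.1883]
```

View pics/c2.png

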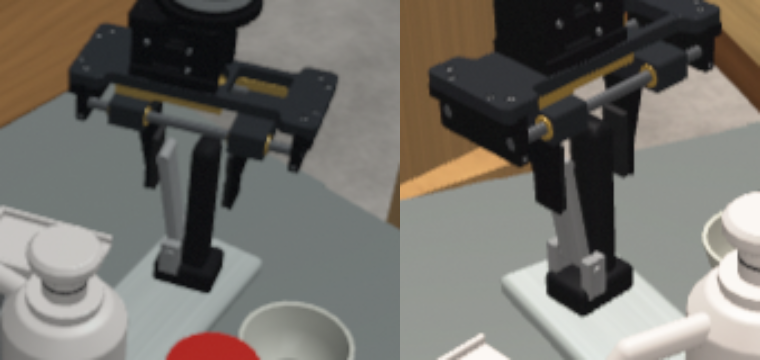

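The fingers straddle the trigger (left view, about (170,180)) and the post (205,200), and the trigger is already moving in. I'll close fully.

```bash
python3 -m handwheel '[[0.04,0,0,0,0,0,0],[0.03,0,0,0,0,0,0],[0.03,0,0,0,0,0,0],[0.03,0,0,0,0,0,0],[0.03,0,0,0,0,0,0],[0.03,0,0,0,0,0,0]]' 20; python3 where.py .5626 .1693 .109 24.5
```

```text
time: 5.0
position: [0.5629, 0.1689, 0.1097]
tool_rot: [1.704, 2.639, 0.001]
ft_force: [2.2, 0.8, -0.0]
grip_width: 0.39
grip_force: 20.0
t 5.0 pos [0.5629 0.1689 0.1097] tool y yaw 24.31 tilt z [ 0.0012  0.0003 -1.    ] ft [ 2.1717  0.7698 -0.0207] w 33.9137361810058 gf 20.004873967263848
shift in tool mm [ 0.4724 -0.0889  0.6811] turn deg [ 0.0685  0.0094 -0.193 ]
```

The width is 33.9 mm, which matches the 34 mm expected when fully squeezed. I'll firm up briefly, then release.

```bash
python3 -m handwheel '[[0.03,0,0,0,0,0,0],[0.03,0,0,0,0,0,0],[0.03,0,0,0,0,0,0]]' 30; python3 -m handwheel '[[0.087,0,0,0,0,0,0],[0.087,0,0,0,0,0,0],[0.087,0,0,0,0,0,0],[0.087,0,0,0,0,0,0],[0.087,0,0,0,0,0,0],[0.087,0,-0.005,0,0,0,0],[0.087,0,0,0,0,0,0]]'
python3 - <<'E'
from bench import ctrl
import cv2,numpy as np
a=ctrl.get_image("scene")[0][120:280,300:480]; b=ctrl.get_image("side")[0][130:290,200:360]
cv2.imwrite("pics/c3.png",np.hstack([cv2.resize(a,(400,360)),cv2.resize(b,(360,360))]))
E
```

```text
time: 5.38
position: [0.563, 0.169, 0.1097]
tool_rot: [1.703, 2.639, 0.002]
ft_force: [5.8, 1.6, -0.2]
grip_width: 0.385
grip_force: 30.0
time: 6.25
position: [0.5579, 0.1669, 0.11]
tool_rot: [1.703, 2.639, 0.001]
ft_force: [0.3, 0.0, 0.9]
grip_width: 0.991
grip_force: 0.0
```

View pics/c3.png

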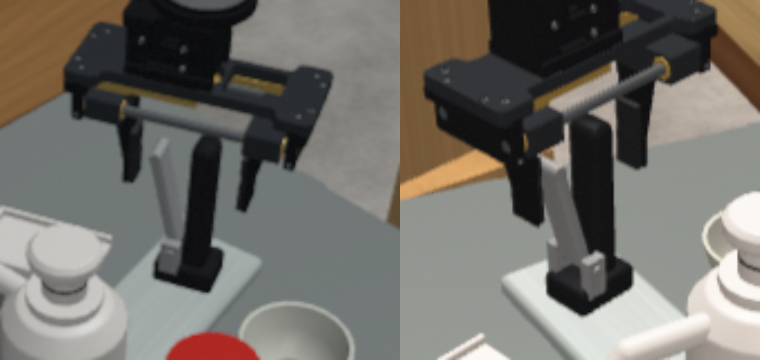

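The trigger has sprung back out, leaning left at about (165,190). Now I'll go up.

```bash
python3 -m handwheel '[[0.087,0,0,-0.03,0,0,0],[0.087,0,0,-0.05,0,0,0],[0.087,0,0,-0.05,0,0,0],[0.0,0,0,0,0,0,0]]' 20; python3 where.py .6045 -.0174 .215 24.5
```

```text
time: 6.85
position: [0.5602, 0.1682, 0.2443]
tool_rot: [1.7, 2.634, 0.01]
ft_force: [-0.2, 0.5, -2.0]
grip_width: 0.949
grip_force: 0.0
t 6.85 pos [0.5602 0.1682 0.2443] tool y yaw 24.32 tilt z [ 0.0086  0.0019 -1.    ] ft [-0.1917  0.4713 -2.0087] w 82.59107914547812 gf 0.0
shift in tool mm [-187.3313  -36.2849   29.3387] turn deg [ 0.4908  0.1048 -0.1788]
```

```bash
python3 -m handwheel '[[0.0,-0.047,-0.009,0,0,0,0],[0.0,-0.047,-0.009,0,0,0,0],[0.0,-0.047,-0.009,0,0,0,0],[0.0,-0.046,-0.009,0,0,0,0],[0.0,0,0,0.015,0,0,0],[0.0,0,0,0.015,0,0,0],[0,0,0,0,0,0,0],[0,0,0,0,0,0,0]]'; python3 where.py .6045 -.0174 .195 24.5
```

```text
time: 7.85
position: [0.6019, -0.0171, 0.2097]
tool_rot: [1.701, 2.641, 0.0]
ft_force: [-0.1, -0.2, 0.0]
grip_width: 0.065
grip_force: 0.0
t 7.85 pos [ 0.6019 -0.0171  0.2097] tool y yaw 24.44 tilt z [ 0.0002  0.0001 -1.    ] ft [-0.0934 -0.2412  0.0369] w 5.635253321207682 gf 0.0
shift in tool mm [-1.4108  2.2654 14.7162] turn deg [ 0.0144 -0.0001 -0.0572]
```

```bash
python3 -m handwheel '[[0,-0.001,0.002,0,0,0,0],[0,0,0,0.01,0,0,0],[0,0,0,0.003,0,0,0],[0,0,0,0,0,0,0],[0,0,0,0,0,0,0]]'; python3 -m handwheel '[[0,0,0,0.002,0,0,0],[0,0,0,0,0,0,0],[0,0,0,0,0,0,0]]'; python3 -m handwheel '[[0,0,0,0.002,0,0,0],[0,0,0,0,0,0,0],[0,0,0,0,0,0,0]]'
```

```text
time: 8.48
position: [0.6042, -0.0186, 0.1966]
tool_rot: [1.704, 2.639, 0.0]
ft_force: [-0.9, -1.0, 0.3]
grip_width: 0.004
grip_force: 0.0
time: 8.85
position: [0.6042, -0.0186, 0.1946]
tool_rot: [1.704, 2.639, -0.0]
ft_force: [0.2, 0.1, -0.3]
grip_width: 0.005
grip_force: 0.0
time: 9.22
position: [0.6042, -0.0186, 0.1926]
tool_rot: [1.704, 2.639, -0.0]
ft_force: [0.8, -0.7, 0.3]
grip_width: 0.008
grip_force: 0.2
```

```bash
for k in 1; do python3 -m handwheel '[[0,0,0,0.001,0,0,0],[0,0,0,0,0,0,0],[0,0,0,0,0,0,0]]'; python3 -m handwheel '[[0,0,0,0.001,0,0,0],[0,0,0,0,0,0,0],[0,0,0,0,0,0,0]]'; python3 -m handwheel '[[0,0,0,0.001,0,0,0],[0,0,0,0,0,0,0],[0,0,0,0,0,0,0]]'; done | grep -E "pos|ft"
```

```text
position: [0.6042, -0.0186, 0.1917]
ft_force: [0.4, 0.0, 1.8]
position: [0.6042, -0.0185, 0.1905]
ft_force: [0.1, 0.2, 2.0]
position: [0.6042, -0.0186, 0.1895]
ft_force: [-1.3, -0.5, 2.6]
```

```bash
python3 -m handwheel '[[0,0,0,0.002,0,0,0],[0,0,0,0.002,0,0,0],[0,0,0,0.002,0,0,0],[0,0,0,0.0015,0,0,0],[0,0,0,0.001,0,0,0],[0,0,0,0.0005,0,0,0],[0,0,0,0,0,0,0],[0,0,0,0,0,0,0],[0,0,0,0,0,0,0]]'
python3 - <<'E'
from bench import ctrl
import cv2,numpy as np
f=[];
for k in range(4): f.append(ctrl.get_image("side")); print(ctrl.get_state()["position"][2],ctrl.get_state()["ft_force"])
np.save("pics/side5.npy",f[-1][1]); cv2.imwrite("pics/side5.png",f[-1][0]); c=ctrl.camera_info("side"); np.savez("pics/side5c.npz",K=c["intrinsics"],R=c["R"],t=c["t"])
a=np.mean([x[0] for x in f],0).astype(np.uint8)[195:285,310:410]; o=cv2.imread("pics/side0.png")[195:285,310:410]
cv2.imwrite("pics/c5.png",np.hstack([cv2.resize(o,(400,360),interpolation=2),cv2.resize(a,(400,360),interpolation=2)]))
from h import *
for n in("side0","side5"):
    im,d,K,R,t=load(n); W=cloud(d,K,R,t); p=W[205:262,335:395].reshape(-1,3); p=p[np.hypot(p[:,0]-.6045,p[:,1]+.0175)<.025]; g=p[(p[:,2]>.165)&(p[:,2]<.196)]
    print(n,np.percentile(g[:,2],[50,80,90]),np.histogram(g[:,2],np.arange(.165,.197,.002))[0])
    X=np.array([.6045,-.0174,.152]); 
    # stem front column: project z levels
    dirc=(-R.T@t-X)[:2]; dirc/=np.linalg.norm(dirc)
    for z in(.146,.150,.152,.154,.158,.164,.166):
        q=R@np.r_[X[:2]+dirc*.016,z]+t; uv=(K@q)[:2]/q[2]; print(z,uv.round(1),im[int(round(uv[1])),int(round(uv[0]))])
E
```

```text
time: 11.48
position: [0.6042, -0.0186, 0.1806]
tool_rot: [1.704, 2.639, -0.0]
ft_force: [-0.8, 0.5, 5.7]
grip_width: 0.006
grip_force: 2.3
0.18059602168794683 [-0.96468359  0.72943705  5.32385528]
0.18059786219978258 [-0.82487122 -0.21973314  4.67448055]
0.18060044728861893 [-0.1475488  -0.41456751  4.58287968]
0.18060104171318114 [-0.8622606   0.40820565  4.49624671]
side0 [0.19157456 0.19275807 0.19314248] [ 44  29  31  22   2   0   0  33  34  41  41  66 121 453 146]
0.146 [361. 263.] [216 222 231]
0.15 [361.2 260.5] [236 241 247]
0.152 [361.2 259.2] [235 241 247]
0.154 [361.3 258. ] [219 226 234]
0.158 [361.5 255.4] [141 147 156]
0.164 [361.7 251.5] [141 148 156]
0.166 [361.7 250.2] [66 68 71]
side5 [0.18005067 0.18448529 0.19052094] [  4  19  32  52  45  62  97 271  86  32  25  37  27  32  28]
0.146 [361. 263.] [232 238 244]
0.15 [361.2 260.5] [248 250 253]
0.152 [361.2 259.2] [247 250 253]
0.154 [361.3 258. ] [201 211 222]
0.158 [361.5 255.4] [158 165 175]
0.164 [361.7 251.5] [152 160 168]
0.166 [361.7 250.2] [153 160 170]
```

View pics/c5.png

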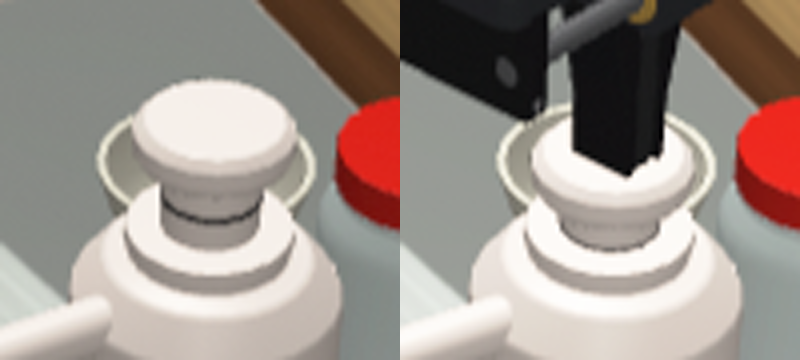

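Left is before; on the right the cap is down and the dark ring sits right at the collar rim (about (610,245)). Tip reading and depth both put the drop at about 11.5 mm, so I'll go 0.4 mm further and check it stays there.

```bash
python3 -m handwheel '[[0,0,0,0.0004,0,0,0],[0,0,0,0,0,0,0],[0,0,0,0,0,0,0],[0,0,0,0,0,0,0],[0,0,0,0,0,0,0],[0,0,0,0,0,0,0],[0,0,0,0,0,0,0],[0,0,0,0,0,0,0]]'
python3 - <<'E'
from bench import ctrl
import cv2,numpy as np
from h import *
f=[];D=[]
for k in range(6):
    i,d=ctrl.get_image("side"); f.append(ctrl.get_state()["ft_force"][2]); D.append(d)
print(ctrl.get_state()["position"],np.mean(f))
_,d0,K,R,t=load("side0")
for d in(d0,np.median(D,0)):
    p=cloud(d,K,R,t)[205:262,335:395].reshape(-1,3); p=p[np.hypot(p[:,0]-.6045,p[:,1]+.0175)<.022]
    h,e=np.histogram(p[:,2],np.arange(.17,.2,.0005)); m=e[h.argmax()]; g=p[abs(p[:,2]-m)<.002]; print(len(g),g[:,2].mean(),np.median(g[:,2]))
cv2.imwrite("pics/end.png",ctrl.get_image("scene")[0])
E
```

```text
time: 12.68
position: [0.6042, -0.0186, 0.1802]
tool_rot: [1.704, 2.639, -0.0]
ft_force: [-0.6, -0.0, 5.1]
grip_width: 0.005
grip_force: 2.3
[ 0.60419415 -0.01856797  0.18016286] 4.401002269248025
563 0.1924687155280126 0.1925153256649669
328 0.17996237204833165 0.18006314022393655
```

View pics/end.png

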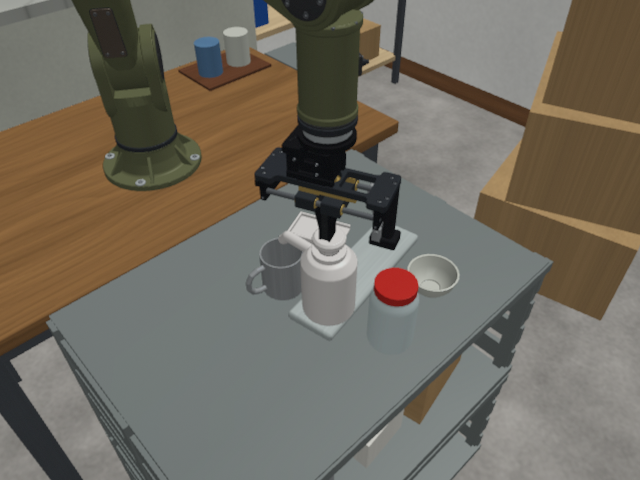

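The fingers hold the cap down at about (328,240). The mug (280,268), jar, bowl and spoon rest are all where they were. The drop measures about 12 mm, so I'm handing in.

```bash
python3 -c "
from bench import ctrl
print(ctrl.close_job())"
```

```text
the job is handed in; nothing more can be done
None
```

I squeezed the trigger fully (34 mm across) and it sprang back out; the push-top is held about 12 mm down (12.0 by tip position, 12.5 by depth camera), nothing else looks moved in the last picture, and I handed the job in at about 13 s.

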